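# Open the push-and-turn reel cleaner

## Robot

A 6-joint arm with a two-finger parallel gripper is mounted at the origin on the work surface. World frame = base frame: x ahead of the robot, y to its left, z up, the work surface at z = 0. Lengths are in m, angles in rad, forces in N, time in s.
With the tool pointing down it reaches from about 0.35 to 0.85 m from the base axis. Payload 8.1 kg.
Tool frame: the origin (TCP) lies midway between the tips of the shut fingers; the grasp point (between the pads) lies manip.grasp_offset behind it (manip.grasp_offset is the distance from the TCP to the grasp point, in m); z points along the fingers, y is the line along which they close (so a half turn about z gives the same grasp; the last joint's range is limited). The gripper opens to 93 mm and grips with 3 to 60 N. Pads are 15 mm wide; open, the fingers measure 128 mm over their backs; the gripper's body (75 mm by 188 mm) begins 65 mm behind the grasp point.
Start: joints at [1.113, 0.13, 1.488, -0, 1.523, -0.085], TCP at [0.219, 0.559, 0.219] pointing down, gripper open.
Joint ranges: [-2.96, 2.96], [-0.89, 2.26], [0.02, 2.5], [-1.34, 4.48], [0, 2.73], [-2.66, 2.66]. Speed limits (rad/s): [2.39, 2.39, 2.79, 3.14, 3.14, 3.14].

## Interface

Orientations are given as [roll, pitch, yaw] about the fixed x, y, z axes, in that order (R = Rz(yaw) Ry(pitch) Rx(roll)).
In Python, from bench import manip gives the robot as it stands.
- The arm moves only by the tool send_rows, never from a script. Its argument "targets" is one flat list of numbers, 6 for each row, row after row: the shift along the tool's x, y, z normalised to -1 to 1, where 1 is 0.02 m, then the turn, a rotation vector about the tool's x, y, z normalised to -1 to 1, where 1 is pi rad. In form: [dx, dy, dz, rx, ry, rz, dx, dy, dz, rx, ry, rz, ...]. A call has 1 to 8 rows; each row shifts and turns the commanded pose from where the row before left it, along the tool's axes as they then stand; what a row does not reach is not made up. A row lasts 1/8 s, in which the tool goes at most 62.5 mm and 10.7 degrees, less where a joint would pass 70% of its speed; a pose out of reach is approached as far as the arm can. A call with a number of a shift or a turn outside -1 to 1 is refused whole. A call with a gripper value outside its range is refused whole. "grip" is the opening, from -1 (shut) to 1 (fully open), set as the call begins (left out, the last holds). The fingers move at their own pace and stop on an object; "squeeze" is the grip in N (left out, the last holds). Time passes only in rows, so rows that do not move let the fingers close. It gives the time, the measured TCP pose, the force, the opening and the grip force at its end, in the units of the state.
- manip.sense(): the state, without advancing time (a new reading comes with each control period).
- manip.grab_frame(name): name is "scene" or "top" or "wrist"; returns the picture (400x640x3 uint8, red, green, blue); there is no depth.
- manip.get_calibration(name): a dict with "camera_matrix" (3x3 intrinsics, pixels), "k1" (the pictures are not rectified: a ray, as slopes to the right and down, at radius r is drawn at 1 + k1 r^2 times it, then the intrinsics apply), "camera_from_world" (4x4, takes a point from world to camera coordinates). Camera axes: x right, y down, z forward; pixel columns grow to the right and rows downward; lengths in m; the calibration is good to about 2 mm. A picture is of the moment at which its call begins: read the wrist's pose just before it. get_calibration takes no time and is no camera call; for the wrist camera it gives the pose at the moment of the call.
- manip.job_done(): hands the job in; it is judged then, once.
Trained networks look in the newest picture that a camera, given by its name, has taken for a name from the list of things; names that differ only in an ending like _2 or _b are one class to them, and where a whole thing is asked for, a point or a joint stands for the part that bears it (a point fixed in the world has none). Each returns a list of dicts, best first, with "confidence" (0 to 1); they miss things now and then, are a little off and sometimes report something else, mostly with a low value. They report only what shows in the picture. A call takes as long as a camera call. They do not tell look-alikes from the thing itself.
- manip.search_frame(label, camera): "box" ([centre column, centre row, width, height] in pixels, round what is visible of it).
- manip.outline_of(label, camera): "pixels" (400x640 bool, what is visible of it) and "box" ([centre column, centre row, width, height] in pixels, round what is visible of it).
The state is a dict: "time": time; "joint_pos": joint angles; "joint_velocities": joint speeds; "tau": joint torques, N m; "tcp_pos": TCP position; "orientation": TCP orientation; "ft_force": force on the tool from outside, world axes, zero at the start; "wrist_torque": the same for the moment, N m; "finger_gap": finger opening in m; "grip_force": force on a finger pad.
Only numpy, scipy, OpenCV 4.12 (cv2) and the standard library are available. Lean on these libraries where they do the work, as an engineer would, in place of code of your own. Each camera call takes 0.05 s, during which the arm holds its last target. There are 200 camera calls.

## Task

Get ready to clean the reel parts: first swing the magnifier from above the bottle until its lens is over the middle of the shallow tin tray that holds the reel parts (not the divided parts box). Then press the bottle's push-and-turn cap down, twist it anticlockwise until it is free, lift it straight up, and finish still holding it level and still in the gripper about 8 cm above the bottle's neck; do not put it down or let go. Leave the parts in the tray and the other loose things where they lie.

Things in the scene. Friction and masses are not known exactly. Their poses are not given: they have to be found in the camera images.
- swing (a joint): angle of the magnifier's arm about its upright post, rad, -1.3 to 1.3. At 0 the arm points from the post along the stand's -x (roughly to the robot); it grows anticlockwise seen from above, which carries the lens to -y (the robot's right). Light friction (about 0.12 N m), stays where it is left
- pivot (a point): point on the axis of the magnifier's upright post, at the height of the lens (190 mm above the surface). The stand has a round foot of 84 mm diameter and does not move; its top is 202 mm high
- lens (a point): centre of the magnifier's round lens, 240 mm from the post's axis, 190 mm above the surface; the lens with its black frame is 114 mm across and 10 mm thick and solid. It starts above the bottle's cap, in the way of the gripper. A pair of bars 18 mm wide and 12 mm high joins it to the post
- peg (a point): centre of the top of the magnifier's upright round black grip peg, 16 mm in diameter, on the lens frame's outer end, 290 mm from the post's axis in line with the lens. The top is 248 mm above the surface and the peg stands 53 mm up from the frame: grip it from above or push it sideways to swing the arm
- tray: the shallow open tin tray, 200 mm (x) by 150 mm (y), 22 mm high, fixed, to the left or right of the bottle, holding the reel, the guide, the side plate and the tension knob (all under 60 mm high). Origin: centre of its underside. Its centre lies about 240 mm from the magnifier's post
- parts_box: the divided parts box, same footprint as the tray, 34 mm high with six compartments, fixed, on the other side of the bottle. Not a task thing. Origin: centre of its underside
- bottle: grey plastic bottle of reel cleaner, 70 mm in diameter, shoulder sloping in from 62 to 78 mm height, held fast in a steel cup (80 mm wide, 32 mm high) screwed to the shelf: it neither turns nor lifts. Origin: centre of the underside, z up
- neck (a point): centre of the top of the bottle's neck, 104 mm above the surface. The neck is 27 mm across with two bayonet lugs 37 mm across; in it sits a sprung white seat that pushes the cap up
- cap: round black fluted push-and-turn cap, loose, 50 mm outside and 42 mm inside diameter, 26 mm high, closed on top, 30 g. Origin: centre of its underside, z up; closed, it lies 94 mm above the surface, 10 mm below the neck's top. Two lugs inside it are locked under the neck's lugs behind 4 mm teeth; a spring pushes it up with 5 N, 10 N when pressed fully down
- cap_top (a point): centre of the cap's flat top, 26 mm above its underside, 120 mm above the surface when closed. Press it 5 to 7 mm down (end stop at 7.5 mm) and turn it anticlockwise from above while pressed (clockwise is blocked); past 40 degrees it need not be pressed; from 55 to 125 degrees of turn it lifts straight off
- reel: brass fly reel lying in the tray, 72 mm across, 52 mm high. Bystander
- guide: chrome level-wind guide in the tray, 22 by 50 mm, 25 mm high. Bystander
- side_plate: black plastic disc in the tray, 54 mm across, 10 mm high. Bystander
- tension_knob: pewter-coloured knob in the tray, 24 mm across, 16 mm high. Bystander
- oiler: small white oiler, 24 mm across, 62 mm high, standing between the bottle and the magnifier's post. Bystander
- screwdriver: screwdriver, 150 mm long, lying nearer the robot than the bottle. Bystander
- spool: white line spool, 52 mm across, 25 mm high, nearer the robot than the bottle. Bystander
Not all that is in view belongs to the job. There is more than one size of the cap; the one meant has the size given above. Leave any yellow look-alike of the bottle alone.

How it is judged:
On the way, in this order (a step that is already met when the one before it is completed fails the run):
1. the magnifier's lens is over the middle of the tin tray, with the cap still closed on the bottle (horizontal distance between lens and tray below 0.05 m and z of cap in the frame of bottle below 0.097 m), for 0.2 s.
2. the cap is pressed down on the neck (z of cap in the frame of bottle below 0.0905 m and horizontal distance between cap and bottle below 0.006 m), for 0.1 s.
3. the cap is off and lifted clear of the neck (z of cap in the frame of neck above 0.02 m and contact force between cap and the fingers above 1 N), for 0.2 s.
At the end, for the whole second after the job is handed in: The robot still holds the cap in its fingers, still (under 3 cm/s) and level within 15 degrees, its underside 40 to 130 mm above the top of the neck and within 30 mm of the bottle's axis, touching neither bottle nor magnifier; the lens's centre is within 50 mm horizontally of the tin tray's centre (z of cap in the frame of neck between 0.04 and 0.13 m and horizontal distance between cap and neck below 0.03 m and angle between cap's own z axis and vertical below 0.26 rad and contact force between cap and the fingers above 1 N and contact force between cap and bottle below 0.1 N and contact force between cap and magnifier below 0.1 N and linear speed of cap below 0.03 m/s and horizontal distance between lens and tray below 0.05 m); the arm keeps its last pose, push and grip.
It fails at once if a part in the tray or another loose thing is moved by more than 30 mm (distance of any of reel, guide, side_plate, tension_knob, oiler, screwdriver, spool from where it was at the start of the episode above 0.03 m).
It also fails if it takes over 54 s, if anything falls off the work surface, if the arm or the gripper's body presses on something with over 40 N, if the wrist force passes 120 N, or if a joint passes its speed limit or range.

## Working session

There is one attempt and no reset: what is moved stays moved. The work goes in short steps, Python scripts to look and compute and a tool call to move; the robot and the scene stay as the last step left them, time stands still between calls to the robot, and variables do not carry over. Pictures are saved under pics/ and viewed, at most 10 in all, crops included, and the job is handed in when it is done.

Besides the shell and the picture viewer there is one more tool, called after ">>>" by a JSON object that holds its "method" and its "body". send_rows: Moves the arm, as the interface text tells. Its arguments: {"type":"object","properties":{"targets":{"type":"array","items":{"type":"number"}},"grip":{"type":"number"},"squeeze":{"type":"number"}},"required":["targets"]}

```bash
mkdir -p pics; ls; cat > h.py <<'E'
import numpy as np, cv2
from bench import manip
def snap(n,f=None):
    c=manip.get_calibration(n); im=manip.grab_frame(n)
    if f: cv2.imwrite('pics/'+f,im[:,:,::-1])
    return c,im
def proj(c,P):
    T=np.array(c['camera_from_world']);K=np.array(c['camera_matrix'])
    p=T[:3,:3]@np.array(P,float)+T[:3,3]; s=p[:2]/p[2]; s=s*(1+c['k1']*(s@s))
    return K[:2,:2]@s+K[:2,2]
def ray(c,u,v):
    T=np.array(c['camera_from_world']);K=np.array(c['camera_matrix'])
    d=np.linalg.inv(K)@[u,v,1]; d=d[:2]; s=d.copy()
    for _ in range(30): s=d/(1+c['k1']*(s@s))
    R=T[:3,:3]; return -R.T@T[:3,3], R.T@np.array([s[0],s[1],1])
def atz(c,uv,z):
    o,d=ray(c,*uv); return o+d*(z-o[2])/d[2]
def tri(obs):
    A=np.zeros((3,3));b=np.zeros(3)
    for c,uv in obs:
        o,d=ray(c,*uv);d/=np.linalg.norm(d);M=np.eye(3)-np.outer(d,d);A+=M;b+=M@o
    X=np.linalg.solve(A,b)
    return X,[np.round(proj(c,X)-uv,1) for c,uv in obs]
E
python3 - <<'E'
from h import *
np.set_printoptions(precision=3,suppress=True)
print(manip.grasp_offset, manip.sense())
ims=[]
for n in ['scene','top']:
    c,im=snap(n,n+'0.png'); o,d=ray(c,320,200); print(n,o,d)
    for l in ['swing','peg','lens','tray','parts_box','bottle','cap','oiler','screwdriver','spool','reel']:
        print(l,[(np.round(r['box']).astype(int).tolist(),round(r['confidence'],2)) for r in manip.search_frame(l,n)][:3])
E
```

```text
pics
0.0188 {'time': 0.0, 'joint_pos': array([ 1.113,  0.131,  1.489, -0.   ,  1.523, -0.085]), 'joint_velocities': array([ 0.   ,  0.   ,  0.001,  0.   , -0.001, -0.   ]), 'tau': array([ -0.003, -55.984, -49.176,   0.076,   0.035,  -0.   ]), 'tcp_pos': array([0.218, 0.558, 0.218]), 'orientation': array([-3.14 , -0.   ,  2.769]), 'ft_force': array([ 0.05 , -0.489,  0.665]), 'wrist_torque': array([ 0.001, -0.014, -0.   ]), 'grip_force': 0.0, 'finger_gap': 0.09252582370210581}
scene [0.896 0.615 0.823] [-0.307 -0.618 -0.724]
swing [([307, 174, 116, 66], 0.66), ([306, 204, 118, 124], 0.5)]
peg [([307, 173, 118, 70], 0.96), ([272, 178, 25, 23], 0.74)]
lens [([309, 173, 117, 64], 0.92)]
tray [([286, 188, 74, 48], 0.74)]
parts_box [([348, 289, 100, 92], 0.56)]
bottle [([436, 281, 44, 46], 0.78), ([346, 217, 36, 36], 0.62)]
cap [([382, 206, 10, 12], 0.63), ([352, 194, 17, 19], 0.54), ([305, 202, 118, 121], 0.23)]
oiler [([301, 229, 11, 18], 0.41), ([306, 173, 118, 68], 0.28)]
screwdriver [([415, 248, 49, 20], 0.92), ([288, 187, 80, 49], 0.4)]
spool [([348, 286, 101, 92], 0.24)]
reel []
top [0.491 0.043 0.98 ] [ 0.104 -0.013 -0.994]
swing [([336, 177, 60, 152], 0.85), ([257, 274, 20, 59], 0.72), ([402, 189, 64, 81], 0.58)]
peg [([339, 179, 48, 139], 0.6)]
lens [([339, 176, 53, 150], 0.69)]
tray [([404, 189, 65, 82], 0.83)]
parts_box [([249, 188, 63, 82], 0.84), ([340, 177, 55, 149], 0.75)]
bottle [([206, 265, 36, 44], 0.78), ([317, 240, 7, 25], 0.49)]
cap [([325, 276, 16, 18], 0.6), ([386, 168, 8, 6], 0.49)]
oiler [([385, 167, 6, 7], 0.73)]
screwdriver []
spool [([397, 275, 21, 24], 0.74)]
reel [([415, 174, 28, 32], 0.62), ([249, 188, 66, 84], 0.24)]
```

View pics/scene0.png

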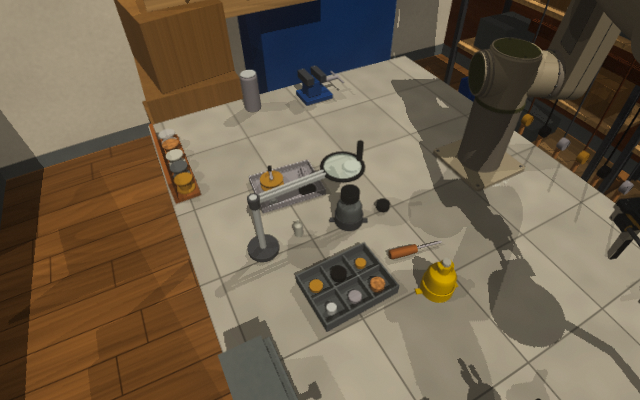

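View pics/top0.png

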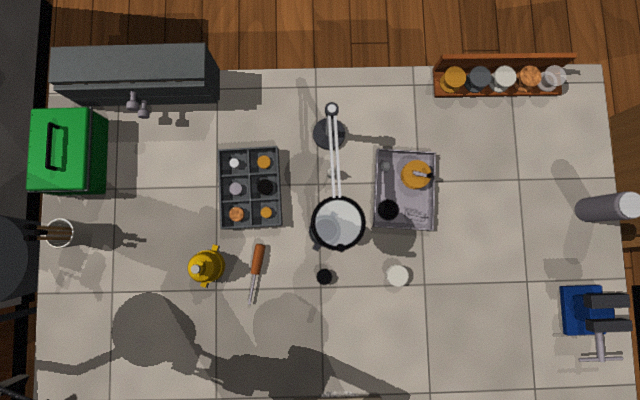

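```bash
python3 - <<'E'
from h import *
np.set_printoptions(precision=3,suppress=True)
cs=manip.get_calibration('scene');ct=manip.get_calibration('top')
for n,a,b in [('posttop',(254,202),(332,108)),('lens',(343,167),(337,222)),('pegtop',(361,144),(341,249)),('tray',(287,187),(405,191)),('captop',(350,190),(327,228))]:
    print(n,*tri([(cs,a),(ct,b)]))
print('post foot',atz(ct,(329,134),.01),atz(cs,(263,248),.005))
for uv in [(378,150),(437,152),(434,230),(374,228)]: print('tray',atz(ct,uv,.022))
for l in ['screwdriver']: pass
print('spool',atz(ct,(398,275),.025),'blackcap',atz(ct,(324,277),.015),'yellow',atz(ct,(206,265),.1),'bottlecup',atz(cs,(349,225),.015))
f=lambda n,k:cv2.resize(cv2.imread(f'pics/{n}0.png')[k],None,fx=4,fy=4,interpolation=cv2.INTER_CUBIC)
a=f('scene',np.s_[130:240,240:400]);b=f('top',np.s_[90:260,310:350])
b=cv2.resize(b,(160,440) if 0 else (b.shape[1]*440//b.shape[0],440))
cv2.imwrite('pics/crop.png',np.hstack([a,b])); print(b.shape)
E
```

```text
posttop [0.767 0.004 0.188] [array([-1.6, -0.4]), array([-0.9,  1.6])]
lens [ 0.526 -0.     0.19 ] [array([-0.7, -0.1]), array([-0.5,  0.7])]
pegtop [ 0.473 -0.004  0.24 ] [array([-0.3, -0. ]), array([-0.2,  0.3])]
tray [ 0.611 -0.19  -0.004] [array([-0.4, -0.1]), array([-0.3,  0.4])]
captop [0.515 0.019 0.121] [array([-1.1, -0.1]), array([-0.8,  1.1])]
post foot [0.764 0.003 0.01 ] [0.764 0.002 0.005]
tray [ 0.716 -0.121  0.022]
tray [ 0.708 -0.272  0.022]
tray [ 0.509 -0.253  0.022]
tray [ 0.518 -0.103  0.022]
spool [ 0.401 -0.157  0.025] blackcap [0.4   0.025 0.015] yellow [0.441 0.293 0.1  ] bottlecup [0.526 0.048 0.015]
(440, 103, 3)
```

View pics/crop.png

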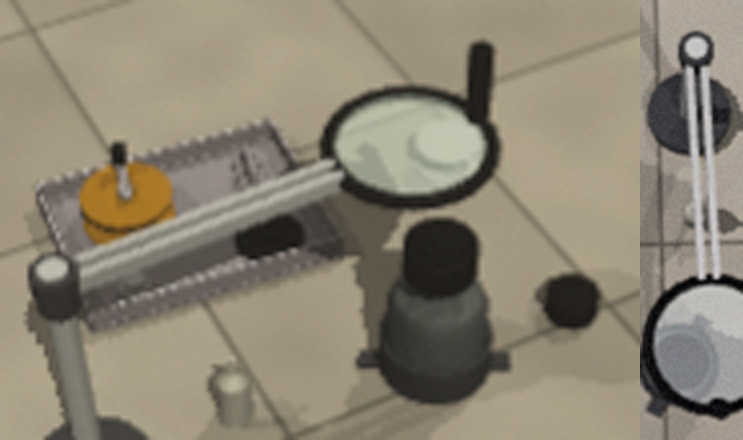

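```bash
cat >> h.py <<'E'
def plan(wps,p=None,yaw=None):
    """wps: list of (x,y,z,yaw); prints the rows, tool pointing down"""
    s=manip.sense(); p=np.array(s['tcp_pos'] if p is None else p); yaw=s['orientation'][2] if yaw is None else yaw
    out=[]
    for x,y,z,a in wps:
        while True:
            d=np.array([x,y,z])-p; c,sn=np.cos(yaw),np.sin(yaw)
            t=np.array([c*d[0]+sn*d[1], sn*d[0]-c*d[1], -d[2]])/0.02
            da=-(a-yaw)/np.pi
            n=max(1,int(np.ceil(max(abs(t).max()-.04,abs(da)/.057-.05))))
            t=np.round(t/n,2); r=np.round(da/n,3)
            out.append([*t,0,0,r]); w=t*.02
            p=p+[c*w[0]+sn*w[1], sn*w[0]-c*w[1], -w[2]]; yaw-=r*np.pi
            if n==1: break
    print(len(out),'end',p.round(4),round(yaw,3))
    for i in range(0,len(out),8): print(','.join('%g'%v for r in out[i:i+8] for v in r))
E
python3 - <<'E'
from h import *
plan([(.25,.49,.29,2.3),(.476,-.004,.29,0)])
E
```

```text
30 end [ 0.4759 -0.004   0.29  ] 0.001
-0.68,-0.66,-0.89,0,0,0.037,-0.75,-0.57,-0.89,0,0,0.037,-0.81,-0.48,-0.89,0,0,0.038,-0.87,-0.39,-0.9,0,0,0.037,-1,-0.31,0,0,0,0.028,-0.98,-0.21,0,0,0,0.027,-1,-0.13,0,0,0,0.027,-0.96,-0.04,0,0,0,0.026
-0.96,0.04,0,0,0,0.026,-1,0.12,0,0,0,0.027,-0.99,0.21,0,0,0,0.027,-0.97,0.29,0,0,0,0.027,-0.99,0.39,0,0,0,0.029,-0.95,0.48,0,0,0,0.029,-0.96,0.6,0,0,0,0.031,-0.97,0.74,0,0,0,0.033
-0.97,0.92,0,0,0,0.036,-0.78,0.93,0,0,0,0.033,-0.68,1,0,0,0,0.033,-0.52,0.96,0,0,0,0.029,-0.43,1,0,0,0,0.029,-0.3,0.92,0,0,0,0.026,-0.22,0.94,0,0,0,0.026,-0.14,0.96,0,0,0,0.026
-0.06,0.97,0,0,0,0.026,0.02,0.97,0,0,0,0.026,0.09,0.97,0,0,0,0.026,0.17,0.95,0,0,0,0.026,0.25,0.94,0,0,0,0.027,0.33,0.91,0,0,0,0.026
```

>>> {"method": "send_rows", "body": {"targets": [-0.68, -0.66, -0.89, 0, 0, 0.037, -0.75, -0.57, -0.89, 0, 0, 0.037, -0.81, -0.48, -0.89, 0, 0, 0.038, -0.87, -0.39, -0.9, 0, 0, 0.037, -1, -0.31, 0, 0, 0, 0.028, -0.98, -0.21, 0, 0, 0, 0.027, -1, -0.13, 0, 0, 0, 0.027, -0.96, -0.04, 0, 0, 0, 0.026]}}

```text
time: 2.2
tcp_pos: [0.2837, 0.4163, 0.2902]
orientation: [3.141, -0.0, 1.959]
ft_force: [-0.6, 0.2, 0.9]
finger_gap: 0.0925
grip_force: 0.0
```

>>> {"method": "send_rows", "body": {"targets": [-0.96, 0.04, 0, 0, 0, 0.026, -1, 0.12, 0, 0, 0, 0.027, -0.99, 0.21, 0, 0, 0, 0.027, -0.97, 0.29, 0, 0, 0, 0.027, -0.99, 0.39, 0, 0, 0, 0.029, -0.95, 0.48, 0, 0, 0, 0.029, -0.96, 0.6, 0, 0, 0, 0.031, -0.97, 0.74, 0, 0, 0, 0.033]}}

```text
time: 3.2
tcp_pos: [0.3543, 0.2622, 0.2902]
orientation: [3.141, -0.0, 1.239]
ft_force: [0.2, 0.2, 0.2]
finger_gap: 0.0931
grip_force: 0.0
```

>>> {"method": "send_rows", "body": {"targets": [-0.97, 0.92, 0, 0, 0, 0.036, -0.78, 0.93, 0, 0, 0, 0.033, -0.68, 1, 0, 0, 0, 0.033, -0.52, 0.96, 0, 0, 0, 0.029, -0.43, 1, 0, 0, 0, 0.029, -0.3, 0.92, 0, 0, 0, 0.026, -0.22, 0.94, 0, 0, 0, 0.026, -0.14, 0.96, 0, 0, 0, 0.026]}}

```text
time: 4.2
tcp_pos: [0.4278, 0.1013, 0.2902]
orientation: [3.141, -0.0, 0.492]
ft_force: [-0.4, 0.8, 0.2]
finger_gap: 0.0932
grip_force: 0.0
```

>>> {"method": "send_rows", "body": {"targets": [-0.06, 0.97, 0, 0, 0, 0.026, 0.02, 0.97, 0, 0, 0, 0.026, 0.09, 0.97, 0, 0, 0, 0.026, 0.17, 0.95, 0, 0, 0, 0.026, 0.25, 0.94, 0, 0, 0, 0.027, 0.33, 0.91, 0, 0, 0, 0.026, 0, 0, 0, 0, 0, 0]}}

```text
time: 5.08
tcp_pos: [0.4761, -0.0048, 0.2899]
orientation: [3.141, 0.0, -0.0]
ft_force: [0.6, 0.3, -0.8]
finger_gap: 0.0932
grip_force: 0.0
```

```bash
python3 - <<'E'
from h import *
s=manip.sense();print(s['tcp_pos'],s['orientation'],s['joint_pos'],s['time'])
c,im=snap('wrist','w1.png')
print(proj(c,(.476,-.004,.248)),proj(c,(.476,-.004,.195)),proj(c,(.526,0,.195)))
for l in ['peg','lens']: print(l,[(np.round(r['box']).astype(int).tolist(),round(r['confidence'],2)) for r in manip.search_frame(l,'wrist')][:3])
plan([(.476,-.004,.212,0)])
E
```

```text
[ 0.47610022 -0.00475921  0.28994714] [ 3.14149671e+00  1.76215302e-04 -3.16030556e-04] [-1.17646832e-01 -2.27626821e-01  1.70602138e+00 -1.16413615e-04
  1.66336186e+00  1.45345477e+00] 5.075
[316.77765405 227.32844852] [317.21592938 204.8672248 ] [312.20360722 146.36359298]
peg [([150, 69, 148, 139], 0.72), ([320, 119, 138, 238], 0.66), ([469, 114, 40, 28], 0.33)]
lens [([316, 120, 140, 240], 0.8)]
4 end [ 0.4759 -0.0041  0.2121] -0.0
0,0.01,0.98,0,0,0,0,0.01,0.97,0,0,0,0.01,0,0.98,0,0,0,0,0.01,0.97,0,0,0.001
```

View pics/w1.png

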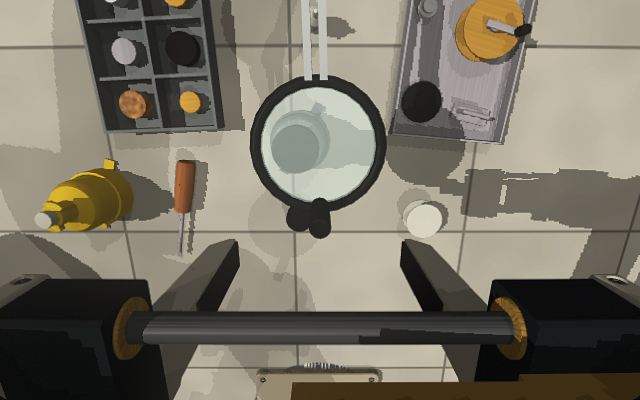

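>>> {"method": "send_rows", "body": {"targets": [0, 0.02, 0.98, 0, 0, 0, 0, 0.02, 0.97, 0, 0, 0, 0, 0.01, 0.98, 0, 0, 0, 0, 0.01, 0.97, 0, 0, 0]}}

```text
time: 5.72
tcp_pos: [0.4754, -0.005, 0.21]
orientation: [-3.141, 0.001, 0.001]
ft_force: [-0.0, 0.0, 1.0]
finger_gap: 0.0926
grip_force: 0.0
```

>>> {"method": "send_rows", "body": {"targets": [0, 0, 0, 0, 0, 0, 0, 0, 0, 0, 0, 0, 0, 0, 0, 0, 0, 0, 0, 0, 0, 0, 0, 0, 0, 0, 0, 0, 0, 0, 0, 0, 0, 0, 0, 0], "grip": -1, "squeeze": 5}}

```text
time: 6.48
tcp_pos: [0.476, -0.0052, 0.2122]
orientation: [3.142, -0.0, 0.001]
ft_force: [-0.5, -0.4, 0.6]
finger_gap: 0.0375
grip_force: 0.0
```

```bash
python3 - <<'E'
from h import *
s=manip.sense();print(s['tcp_pos'],s['finger_gap'],s['grip_force'])
P=np.array([.766,.003]);r=.29;y=s['tcp_pos'][1]
a0=np.arcsin((P[1]-y)/r); r=(P[0]-s['tcp_pos'][0])/np.cos(a0);print(a0,r)
plan([(P[0]-r*np.cos(a),P[1]-r*np.sin(a),s['tcp_pos'][2],a-a0) for a in np.linspace(a0,.94,19)[1:]])
E
```

```text
[ 0.47601318 -0.00516778  0.21222537] 0.03753431534092603 0.0
0.028168483531998332 0.29010190377667755
18 end [ 0.5948 -0.2313  0.2122] 0.912
0.04,0.73,-0,0,0,-0.016,0.04,0.74,-0,0,0,-0.016,0.04,0.73,-0,0,0,-0.016,0.04,0.73,-0,0,0,-0.016,0.04,0.74,-0,0,0,-0.016,0.04,0.73,-0,0,0,-0.016,0.04,0.73,-0,0,0,-0.017,0.03,0.74,-0,0,0,-0.016
0.04,0.73,-0,0,0,-0.016,0.04,0.74,-0,0,0,-0.016,0.04,0.73,-0,0,0,-0.016,0.04,0.73,-0,0,0,-0.016,0.04,0.74,-0,0,0,-0.016,0.04,0.73,-0,0,0,-0.016,0.04,0.73,-0,0,0,-0.017,0.04,0.74,-0,0,0,-0.016
0.04,0.73,-0,0,0,-0.016,0.03,0.73,-0,0,0,-0.016
```

>>> {"method": "send_rows", "body": {"targets": [0, 0, 0, 0, 0, 0, 0, 0, 0, 0, 0, 0, 0, 0, 0, 0, 0, 0, 0, 0, 0, 0, 0, 0]}}

```text
time: 6.98
tcp_pos: [0.4759, -0.0051, 0.212]
orientation: [-3.142, 0.0, 0.001]
ft_force: [-0.2, -0.0, -0.3]
finger_gap: 0.0159
grip_force: 5.0
```

>>> {"method": "send_rows", "body": {"targets": [0.04, 0.73, 0, 0, 0, -0.016, 0.04, 0.74, 0, 0, 0, -0.016, 0.04, 0.73, 0, 0, 0, -0.016, 0.04, 0.73, 0, 0, 0, -0.016, 0.04, 0.74, 0, 0, 0, -0.016, 0.04, 0.73, 0, 0, 0, -0.016, 0.04, 0.73, 0, 0, 0, -0.017, 0.03, 0.74, 0, 0, 0, -0.016]}}

```text
time: 7.98
tcp_pos: [0.5031, -0.119, 0.212]
orientation: [-3.141, -0.001, 0.408]
ft_force: [3.9, 2.7, -0.9]
finger_gap: 0.0157
grip_force: 5.0
```

>>> {"method": "send_rows", "body": {"targets": [0.04, 0.73, 0, 0, 0, -0.016, 0.04, 0.74, 0, 0, 0, -0.016, 0.04, 0.73, 0, 0, 0, -0.016, 0.04, 0.73, 0, 0, 0, -0.016, 0.04, 0.74, 0, 0, 0, -0.016, 0.04, 0.73, 0, 0, 0, -0.016, 0.04, 0.73, 0, 0, 0, -0.017, 0.04, 0.74, 0, 0, 0, -0.016]}}

```text
time: 8.98
tcp_pos: [0.5729, -0.2123, 0.212]
orientation: [-3.141, -0.001, 0.814]
ft_force: [3.7, 4.3, 1.1]
finger_gap: 0.0161
grip_force: 5.0
```

>>> {"method": "send_rows", "body": {"targets": [0.04, 0.73, 0, 0, 0, -0.016, 0.03, 0.73, 0, 0, 0, -0.016, 0, 0, 0, 0, 0, 0, 0, 0, 0, 0, 0, 0]}}

```text
time: 9.48
tcp_pos: [0.5952, -0.2305, 0.212]
orientation: [-3.142, -0.001, 0.912]
ft_force: [2.6, 4.4, -0.8]
finger_gap: 0.0163
grip_force: 5.0
```

```bash
python3 - <<'E'
from h import *
np.set_printoptions(precision=3,suppress=True)
print(manip.sense()['tcp_pos'])
ct,_=snap('top','top1.png');cs,_=snap('scene','scene1.png')
for n in ['scene','top']:
    for l in ['lens','cap','bottle']:
        print(n,l,[(np.round(r['box'],1).tolist(),round(r['confidence'],2)) for r in manip.search_frame(l,n)][:3])
a=cv2.imread('pics/scene1.png')[90:290,230:430];b=cv2.imread('pics/top1.png')[90:290,290:490]
cv2.imwrite('pics/c2.png',cv2.resize(np.hstack([a,b]),(800,400),interpolation=cv2.INTER_CUBIC))
E
```

```text
[ 0.595 -0.23   0.212]
scene lens [([272.2, 157.2, 50.1, 96.8], 0.6)]
scene cap [([380.6, 207.7, 13.2, 16.5], 0.73), ([351.2, 195.6, 18.8, 17.2], 0.71)]
scene bottle [([349.2, 215.7, 36.1, 39.4], 0.88), ([437.2, 282.5, 44.1, 48.7], 0.85), ([348.3, 288.1, 102.8, 90.0], 0.33)]
top lens [([387.6, 150.9, 120.8, 97.3], 0.93), ([414.9, 217.5, 19.6, 12.0], 0.39)]
top cap [([325.4, 227.9, 26.1, 23.3], 0.65), ([324.2, 279.1, 15.5, 20.6], 0.61), ([332.3, 172.2, 14.2, 12.0], 0.28)]
top bottle [([204.7, 266.0, 33.5, 46.8], 0.92), ([327.0, 231.1, 26.6, 36.4], 0.57)]
```

View pics/c2.png

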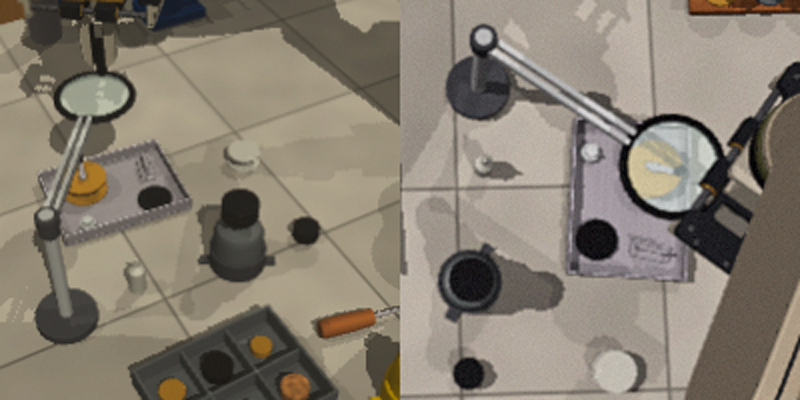

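```bash
python3 - <<'E'
from h import *
np.set_printoptions(precision=3,suppress=True)
ct=manip.get_calibration('top');cs=manip.get_calibration('scene')
print('lens',atz(ct,(425,172),.19),atz(cs,(277.3,138),.19))
print('cap',atz(ct,(325.5,230),.12),atz(cs,(350,190.5),.12),*tri([(ct,(325.5,230)),(cs,(350,190.5))]))
# mask of dark cap in the top view
im=cv2.imread('pics/top1.png')
g=(im.max(2)<40).astype(np.uint8); n,l,st,ce=cv2.connectedComponentsWithStats(g)
for i in range(1,n):
    if 305<ce[i][0]<345 and 205<ce[i][1]<290 and st[i,4]>20: print(st[i],ce[i],atz(ct,ce[i],.12))
c=np.array([425,172])
E
```

```text
lens [ 0.627 -0.189  0.19 ] [ 0.623 -0.189  0.19 ]
cap [0.513 0.021 0.12 ] [0.513 0.022 0.12 ] [0.513 0.021 0.12 ] [array([-0.1,  0.1]), array([-0.1, -0. ])]
[315 217  25  24 409] [326.269 229.049] [0.515 0.019 0.12 ]
[324 233  16  13  32] [333.156 240.344] [0.49  0.004 0.12 ]
[317 269  15  15 170] [323.894 276.335] [0.411 0.027 0.12 ]
```

>>> {"method": "send_rows", "body": {"targets": [0, 0, 0, 0, 0, 0, 0, 0, 0, 0, 0, 0, 0, 0, 0, 0, 0, 0, 0, 0, 0, 0, 0, 0, 0, 0, 0, 0, 0, 0, 0, 0, 0, 0, 0, 0], "grip": 1}}

```text
time: 10.62
tcp_pos: [0.5947, -0.2313, 0.212]
orientation: [-3.142, 0.0, 0.912]
ft_force: [0.2, -0.1, 0.6]
finger_gap: 0.0713
grip_force: 0.0
```

```bash
python3 - <<'E'
from h import *
s=manip.sense();print(s['tcp_pos'],s['finger_gap'])
p=s['tcp_pos'];a=s['orientation'][2]
plan([(p[0],p[1],.29,a),(.514,.02,.29,-.6),(.514,.02,.23,-.6)])
E
```

```text
[ 0.59467131 -0.23128158  0.21202956] 0.07126606203150444
20 end [0.5141 0.02   0.23  ] -0.599
0,0,-0.97,0,0,-0,0,0,-0.98,0,0,-0,0,0,-0.97,0,0,-0,0,0,-0.98,0,0,-0,0.68,-0.99,0,0,0,0.044,0.49,-0.98,0,0,0,0.04,0.33,-0.93,0,0,0,0.036,0.22,-0.97,0,0,0,0.036
0.11,-0.98,0,0,0,0.036,-0,-0.99,0,0,0,0.036,-0.11,-0.99,0,0,0,0.036,-0.23,-0.96,0,0,0,0.036,-0.33,-0.93,0,0,0,0.036,-0.44,-0.89,0,0,0,0.036,-0.53,-0.84,0,0,0,0.036,-0.63,-0.77,0,0,0,0.037
-0.71,-0.7,0,0,0,0.036,0,0,1,0,0,0,0,0,1,0,0,0,0.01,0,1,0,0,0
```

>>> {"method": "send_rows", "body": {"targets": [0, 0, -0.97, 0, 0, 0, 0, 0, -0.98, 0, 0, 0, 0, 0, -0.97, 0, 0, 0, 0, 0, -0.98, 0, 0, 0, 0.68, -0.99, 0, 0, 0, 0.044, 0.49, -0.98, 0, 0, 0, 0.04, 0.33, -0.93, 0, 0, 0, 0.036, 0.22, -0.97, 0, 0, 0, 0.036]}}

```text
time: 11.62
tcp_pos: [0.5685, -0.1492, 0.2912]
orientation: [3.141, -0.001, 0.418]
ft_force: [-0.4, 0.2, -0.3]
finger_gap: 0.0926
grip_force: 0.0
```

>>> {"method": "send_rows", "body": {"targets": [0.11, -0.98, 0, 0, 0, 0.036, 0, -0.99, 0, 0, 0, 0.036, -0.11, -0.99, 0, 0, 0, 0.036, -0.23, -0.96, 0, 0, 0, 0.036, -0.33, -0.93, 0, 0, 0, 0.036, -0.44, -0.89, 0, 0, 0, 0.036, -0.53, -0.84, 0, 0, 0, 0.036, -0.63, -0.77, 0, 0, 0, 0.037]}}

```text
time: 12.62
tcp_pos: [0.52, 0.0017, 0.2913]
orientation: [-3.141, -0.001, -0.49]
ft_force: [0.5, 0.1, -1.0]
finger_gap: 0.0928
grip_force: 0.0
```

>>> {"method": "send_rows", "body": {"targets": [-0.71, -0.7, 0, 0, 0, 0.036, 0, 0, 1, 0, 0, 0, 0, 0, 1, 0, 0, 0, 0, 0, 1, 0, 0, 0, 0, 0, 0, 0, 0, 0, 0, 0, 0, 0, 0, 0]}}

```text
time: 13.38
tcp_pos: [0.5141, 0.0198, 0.2301]
orientation: [3.141, 0.0, -0.599]
ft_force: [0.3, -0.1, 1.1]
finger_gap: 0.0931
grip_force: 0.0
```

```bash
python3 - <<'E'
from h import *
np.set_printoptions(precision=4,suppress=True)
s=manip.sense();print(s['tcp_pos'],s['orientation'],s['finger_gap'],s['joint_pos'])
c,im=snap('wrist','w2.png')
print(proj(c,(.514,.02,.12)))
for l in ['cap']:
  for r in manip.outline_of(l,'wrist')[:3]:
    m=r['pixels'];yy,xx=np.nonzero(m);(q,rad)=cv2.minEnclosingCircle(np.c_[xx,yy].astype(np.float32))
    print(r['confidence'],r['box'],q,rad,atz(c,r['box'][:2],.12),atz(c,q,.12))
E
```

```text
[0.5141 0.0198 0.2301] [ 3.1415  0.0001 -0.5991] 0.0931187207009504 [-0.0612 -0.1071  1.7067 -0.0001  1.5421  2.1088]
[318.4794 200.5591]
0.72 [322.4, 197.8, 51.9, 57.9] (318.8174133300781, 197.80892944335938) 28.909196853637695 [0.5142 0.0156 0.12  ] [0.516  0.0183 0.12  ]
0.69 [320.3, 164.9, 64.4, 65.6] (319.31524658203125, 170.13510131835938) 39.37239074707031 [0.5401 0.0003 0.12  ] [0.5367 0.0036 0.12  ]
0.57 [366.2, 247.8, 36.3, 32.2] (364.5, 247.0) 16.225080490112305 [0.4497 0.0089 0.12  ] [0.4514 0.0098 0.12  ]
```

View pics/w2.png

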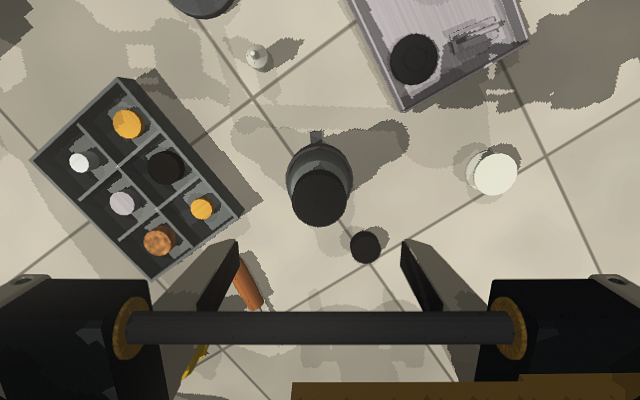

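```bash
python3 - <<'E'
from h import *
plan([(.515,.0188,.091,-.6)])
E
```

```text
7 end [0.515  0.0189 0.091 ] -0.599
0.01,0,1,0,0,0,0.01,0.01,1,0,0,0,0.01,0,1,0,0,0,0.01,0.01,1,0,0,0,0,0,1,0,0,0,0.01,0.01,1,0,0,0,0,0,1,0,0,0
```

>>> {"method": "send_rows", "body": {"targets": [0.01, 0, 1, 0, 0, 0, 0.01, 0.01, 1, 0, 0, 0, 0.01, 0, 1, 0, 0, 0, 0.01, 0.01, 1, 0, 0, 0, 0, 0, 1, 0, 0, 0, 0.01, 0.01, 1, 0, 0, 0, 0, 0, 0.95, 0, 0, 0]}}

```text
time: 14.35
tcp_pos: [0.5135, 0.0192, 0.0887]
orientation: [3.141, 0.002, -0.599]
ft_force: [0.5, 0.3, 0.0]
finger_gap: 0.0929
grip_force: 0.0
```

>>> {"method": "send_rows", "body": {"targets": [0, 0, 0, 0, 0, 0, 0, 0, 0, 0, 0, 0, 0, 0, 0, 0, 0, 0, 0, 0, 0, 0, 0, 0, 0, 0, 0, 0, 0, 0, 0, 0, 0, 0, 0, 0, 0, 0, 0, 0, 0, 0], "grip": -1, "squeeze": 45}}

```text
time: 15.22
tcp_pos: [0.515, 0.0192, 0.0916]
orientation: [-3.141, -0.001, -0.599]
ft_force: [0.8, 1.3, 3.0]
finger_gap: 0.0495
grip_force: 45.0
```

>>> {"method": "send_rows", "body": {"targets": [0, 0, 0.15, 0, 0, 0, 0, 0, 0.15, 0, 0, 0, 0, 0, 0, 0, 0, 0, 0, 0, 0, 0, 0, 0]}}

```text
time: 15.72
tcp_pos: [0.5151, 0.0192, 0.0861]
orientation: [-3.141, -0.001, -0.599]
ft_force: [-1.0, 0.8, 10.0]
finger_gap: 0.0497
grip_force: 45.0
```

>>> {"method": "send_rows", "body": {"targets": [0, 0, 0.03, 0, 0, 0, 0, 0, 0, 0, 0, -0.03, 0, 0, 0, 0, 0, -0.04, 0, 0, 0, 0, 0, -0.04, 0, 0, 0, 0, 0, -0.04, 0, 0, 0, 0, 0, -0.04, 0, 0, 0, 0, 0, -0.04]}}

```text
time: 16.6
tcp_pos: [0.5158, 0.019, 0.0859]
orientation: [3.141, -0.003, 0.128]
ft_force: [0.7, 0.9, 9.5]
finger_gap: 0.0497
grip_force: 45.0
```

>>> {"method": "send_rows", "body": {"targets": [0, 0, 0, 0, 0, -0.04, 0, 0, 0, 0, 0, -0.04, 0, 0, 0, 0, 0, -0.04, 0, 0, 0, 0, 0, -0.04, 0, 0, 0, 0, 0, -0.04, 0, 0, 0, 0, 0, -0.04, 0, 0, 0, 0, 0, 0]}}

```text
time: 17.48
tcp_pos: [0.5153, 0.0207, 0.0857]
orientation: [-3.141, -0.003, 0.88]
ft_force: [-0.8, 7.8, 9.4]
finger_gap: 0.0499
grip_force: 45.0
```

>>> {"method": "send_rows", "body": {"targets": [0, 0, -0.2, 0, 0, 0, 0, 0, -0.2, 0, 0, 0, 0, 0, -0.3, 0, 0, 0, 0, 0, 0, 0, 0, 0]}}

```text
time: 17.98
tcp_pos: [0.5148, 0.0201, 0.0988]
orientation: [-3.141, -0.002, 0.878]
ft_force: [0.3, 4.8, 3.4]
finger_gap: 0.0498
grip_force: 45.0
```

>>> {"method": "send_rows", "body": {"targets": [0, 0, -0.6, 0, 0, 0, 0, 0, -0.7, 0, 0, 0, 0, 0, -0.7, 0, 0, 0, 0, 0, -0.7, 0, 0, 0, 0, 0, -0.7, 0, 0, 0, 0, 0, -0.7, 0, 0, 0, 0, 0, 0, 0, 0, 0, 0, 0, 0, 0, 0, 0]}}

```text
time: 18.98
tcp_pos: [0.5142, 0.0191, 0.18]
orientation: [-3.141, 0.0, 0.878]
ft_force: [0.1, 0.2, -0.7]
finger_gap: 0.0494
grip_force: 45.0
```

```bash
python3 - <<'E'
from h import *
np.set_printoptions(precision=4,suppress=True)
s=manip.sense();print(s['tcp_pos'],s['orientation'],s['finger_gap'],s['grip_force'],s['ft_force'],s['time'])
snap('top','top3.png');snap('scene','scene3.png')
a=cv2.imread('pics/scene3.png')[90:290,230:430];b=cv2.imread('pics/top3.png')[90:290,290:490]
cv2.imwrite('pics/c3.png',cv2.resize(np.hstack([a,b]),(800,400),interpolation=cv2.INTER_CUBIC))
E
```

```text
[0.5142 0.0191 0.18  ] [-3.1412  0.0004  0.8775] 0.04935736905473868 44.99990304931998 [ 0.1415  0.247  -0.6925] 18.975
```

View pics/c3.png

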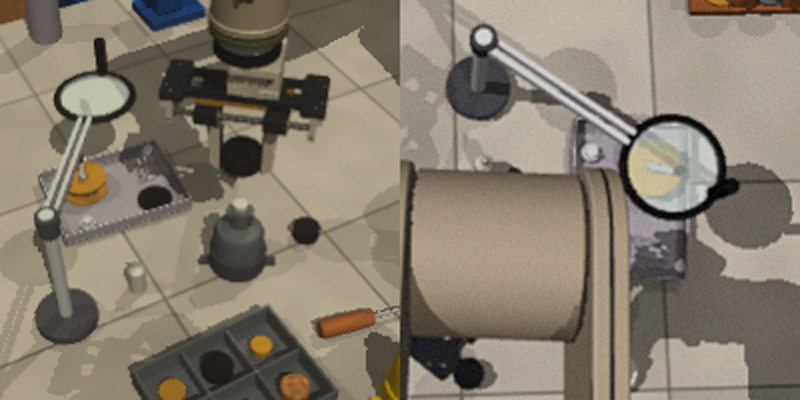

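The scene crop shows the black cap level between the fingers at (242,155), with the bare white neck below it at (238,210). The lens is still over the tray, at (670,165) in the top crop.

```bash
python3 -c "
from bench import manip
print(manip.job_done())"
```

```text
the job is handed in; nothing more can be done
None
```

The magnifier's lens is over the tin tray (about 12 mm off its middle), the cap is off and held level about 8 cm above the bottle's neck, and I have handed the job in; no verdict was shown.

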